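Draw up the camera post until its button clicks, then mount the camera head

ROBOT

A 7-joint arm with a two-finger parallel gripper is mounted at the origin on the work surface. World frame = base frame: x ahead of the robot, y to its left, z up, the work surface at z = 0. Lengths are in m, angles in rad, forces in N, time in s.
With the tool pointing down it reaches from about 0.35 to 0.9 m from the base axis. Payload 8.1 kg.
Tool frame: the origin (TCP) lies midway between the tips of the shut fingers; the grasp point (between the pads) lies 19 mm behind it; z points along the fingers, y is the line along which they close (so a half turn about z gives the same grasp; the last joint's range is limited). The gripper opens to 92 mm and grips with 3 to 60 N. Pads are 19 mm wide; open, the fingers measure 130 mm over their backs; the gripper's body (75 mm by 190 mm) begins 47 mm behind the grasp point.
Start: joints at [1.231, 0.434, 0.025, 1.573, -0.012, 1.134, -0.075], TCP at [0.147, -0.608, 0.195] pointing down, gripper open.
Joint ranges: [-2.62, 2.62], [-0.44, 2.09], [-1.27, 1.32], [0.08, 2.57], [-1.32, 4.46], [0.12, 2], [-2.74, 2.74]. Speed limits (rad/s): [2.22, 2.22, 3.01, 3.01, 3.14, 3.14, 3.14].

INTERFACE

Orientations are given as a rotation vector (axis times angle).
In Python, from cell import arm gives the robot as it stands.
- The arm moves only by the tool move_arm, never from a script. Its argument "motion" is a list of rows, each an object of numbers: "tx", "ty", "tz": the shift along the tool's x, y, z normalised to -1 to 1, where 1 is 1000 mm; "twist": the turn about the tool's z normalised to -1 to 1, where 1 is pi/2 rad. In form: [{"tx": .., "ty": .., "tz": .., "twist": ..}, ...]. A call has 1 to 12 rows; each row shifts and turns the commanded pose from where the row before left it, along the tool's axes as they then stand; what a row does not reach is not made up. A row lasts 1/10 s, in which the tool goes at most 50 mm and 8.59 degrees, less where a joint would pass 70% of its speed; a pose out of reach is approached as far as the arm can. A call with a number of a shift or a turn outside -1 to 1 is refused whole. A call with a gripper value outside its range is refused whole. "gripper" is the gripper's target within -1 to 1 (shut at 1, half-way at 0, fully open at -1), set as the call begins (left out, the last holds). The fingers move at their own pace and stop on an object; "squeeze" is the grip in N (left out, the last holds). Time passes only in rows, so rows that do not move let the fingers close. It gives the time, the measured TCP pose, the force, the opening and the grip force at its end, in the units of the state.
- arm.observe(): the state, without advancing time (a new reading comes with each control period).
- arm.get_image(name): name is "scene" or "top" or "wrist"; returns the picture (480x640x3 uint8, red, green, blue); there is no depth.
- arm.calibration(name): a dict with "K" (3x3 intrinsics, pixels), "T" (4x4, takes a point from camera to world coordinates). Camera axes: x right, y down, z forward; pixel columns grow to the right and rows downward; lengths in m; the calibration is good to about 2 mm. A picture is of the moment at which its call begins: read the wrist's pose just before it. calibration takes no time and is no camera call; for the wrist camera it gives the pose at the moment of the call.
- arm.sign_off(): hands the job in; it is judged then, once.
Trained networks look in the newest picture that a camera, given by its name, has taken for a name from the list of things; names that differ only in an ending like _2 or _b are one class to them, and where a whole thing is asked for, a point or a joint stands for the part that bears it (a point fixed in the world has none). Each returns a list of dicts, best first, with "conf" (0 to 1); they miss things now and then, are a little off and sometimes report something else, mostly with a low value. They report only what shows in the picture. A call takes as long as a camera call. They do not tell look-alikes from the thing itself.
- arm.look_for(camera, query): "point" ([column, row] as shares, 0 to 1, of the picture: columns of its width, rows of its height, amid what is visible of it).
- arm.regions_of(camera, query): "region" (480x640 bool, what is visible of it) and "point" ([column, row] as shares, 0 to 1, of the picture: columns of its width, rows of its height, amid what is visible of it).
- arm.place_of(camera, query): "point" ([column, row] as shares, 0 to 1, of the picture: columns of its width, rows of its height: a listed point, or the origin of a listed thing).
The state is a dict: "clock": time; "joints": joint angles; "dq": joint speeds; "joint_efforts": joint torques, N m; "position": TCP position; "ee_rot": TCP orientation; "force": force on the tool from outside, world axes, zero at the start; "ft_torque": the same for the moment, N m; "width": opening from 0.0 (shut) to 1.0 (fully open); "gripper_force": force on a finger pad.
Only numpy, scipy, OpenCV 4.12 (cv2) and the standard library are available. Lean on these libraries where they do the work, as an engineer would, in place of code of your own. Each camera call takes 0.05 s, during which the arm holds its last target. There are 200 camera calls.

TASK

Slowly draw the stand's inner post up until its sprung button pops out through the next hole of the sleeve, stop there without forcing the caught button, and let go of the post. Then gently set the small camera head on the post's spigot so that it sits upright and fully down on the shoulder, carried by the caught button. Leave the other things on the bench where they are.

Things in the scene. Friction and masses are not known exactly. Their poses are not given: they have to be found in the camera images.
- stand: Fixed camera stand: white foot plate 130 x 110 x 12 mm (origin: centre of its underside, z up) with an upright square aluminium sleeve at its centre, 35 mm square outside, its open top 124 mm above the bench (strip's top: 115 to 133 mm). The sleeve's front wall, on the stand's +x side (away from the robot), is a separate strip with a column of three square holes, each 10 mm high.
- hole_nominal (a point): Nominal centre of the strip's middle hole, 84 mm above the bench (the others: 32 and 112 mm). The strip is clamped through slots: in each set-up all its holes truly sit up to 9 mm higher or lower than nominal, and this is not measured. So the height at which the button pops out must be felt.
- post (a joint): Height of the inner post, m, growing upward (0 to 0.085). At the start 0.019 to 0.029: its button is pushed in, riding on the strip's inner face between the lowest and middle holes. Drawn up slowly (15 mm/s or less) the button pops 6 mm out through the middle hole, at 0.050 nominally, truly anywhere in 0.040 to 0.060, and then blocks the post both ways with 2 mm of play.
- post_button (a point): Point in the post's +x face, at the centre of its sprung button (8 mm across, steel), 34 mm + joint value above the bench; it does not move in and out with the button. Sliding the post takes a steady pull of about 8 N (3 N weight, the rest friction). Once caught, the button must not be loaded with more than 30 N.
- post_shoulder (a point): Centre of the flat top of the post, a steel tube 25 mm square, axes as the stand's; 160 mm + joint value above the bench. A round spigot 16 mm across, 22 mm tall stands up from it. Below, 45 mm of bare post can be gripped above the sleeve. Friction holds the bare post where it is left, but with the camera head on and the button not popped out it sinks right down.
- head_grip (a point): Centre of the white box of the loose camera head (0.6 to 0.75 kg): 58 (x) x 42 (y) x 50 mm (z), upright, gripped across y; its top is 25 mm above this point. A black lens 30 mm across sticks out 16 mm on its +x side. Under the box is a black block 40 x 40 x 24 mm; its underside, 49 mm below this point, stands on the bench at the start.
- head_socket (a point): Centre of the mouth of the socket in the underside of the camera head's black block: a hole 20 mm square, 24 mm deep, opening downward, that goes over the spigot at any yaw. Fully seated, this point lies on the shoulder's centre and the underside rests on the shoulder.
- dish: Bystander: glass dish, 64 mm across, 18 mm high; origin at the centre of its underside.
- vial: Bystander: small bottle, 28 mm across, 60 mm high; origin at the centre of its underside.
- slidebox: Bystander: flat grey slide box 85 x 60 x 30 mm; origin at the centre of its underside.
- remote: Bystander: white remote control 150 x 42 x 18 mm, long along its x; origin at the centre of its underside.
- objective: Bystander: dark microscope objective standing upright, 34 mm across, 50 mm high; origin at the centre of its underside.
- driver: Bystander: screwdriver 160 mm long, lying along its x.
Not all that is in view belongs to the job. Leave any turquoise or yellow look-alike of the stand alone.

How it is judged:
By the outcome, as a careful person would: the job done as asked, in the order asked, and still so for the second after the job is handed in, with the robot touching nothing.
It also fails if it takes over 72 s, if anything falls off the work surface, if the arm or the gripper's body presses on something with over 40 N, if the wrist force passes 120 N, or if a joint passes its speed limit or range.

## Working session

There is one attempt and no reset: what is moved stays moved. The work goes in short steps, Python scripts to look and compute and a tool call to move; the robot and the scene stay as the last step left them, time stands still between calls to the robot, and variables do not carry over. Pictures are saved under pics/ and viewed, at most 10 in all, crops included, and the job is handed in when it is done.

Besides the shell and the picture viewer there is one more tool, called after "Request:" as name(argument=value, ...), one argument or row to a line, values as JSON. move_arm: Moves the arm, as the interface text tells. Scaled input: -1 to 1 covers 1000 mm each way for a shift and pi/2 rad each way for a turn. Its arguments: {"type":"object","properties":{"motion":{"type":"array","items":{"type":"object","properties":{"tx":{"type":"number"},"ty":{"type":"number"},"tz":{"type":"number"},"twist":{"type":"number"}}}},"gripper":{"type":"number"},"squeeze":{"type":"number"}},"required":["motion"]}

```bash
mkdir -p pics; cat > h.py <<'E'
from cell import arm
import numpy as np, cv2
from scipy.spatial.transform import Rotation as R
def px(p): return np.array([p[0]*640,p[1]*480])
def ray(cam,p):
    c=arm.calibration(cam);K=np.array(c['K']);T=np.array(c['T'])
    d=T[:3,:3]@np.linalg.solve(K,[p[0],p[1],1]);return T[:3,3],d
def atz(cam,p,z):
    o,d=ray(cam,p);return o+d*(z-o[2])/d[2]
def proj(cam,X):
    c=arm.calibration(cam);K=np.array(c['K']);T=np.linalg.inv(np.array(c['T']))
    q=K@(T[:3,:3]@np.array(X)+T[:3,3]);return q[:2]/q[2]
def tri(obs):
    A=np.zeros((3,3));b=np.zeros(3)
    for cam,p in obs:
        o,d=ray(cam,p);d=d/np.linalg.norm(d);M=np.eye(3)-np.outer(d,d);A+=M;b+=M@o
    return np.linalg.solve(A,b)
def save(n,im): cv2.imwrite('pics/'+n,im[:,:,::-1])
E
python3 - <<'E'
from h import *
s=arm.observe();print(s)
for c in ['scene','top']:
    save(c+'0.png',arm.get_image(c))
    print(c,np.round(arm.calibration(c)['T'],3).tolist(),np.array(arm.calibration(c)['K']).round(1).tolist())
    for q in ['stand','post_shoulder','post_button','head_grip','head_socket']:
        print(c,q,[(round(r['conf'],2),px(r['point']).round(1).tolist()) for r in arm.place_of(c,q)])
E
```

```text
{'clock': 0.0, 'joints': array([ 1.23137511,  0.4351852 ,  0.02494604,  1.57411569, -0.01159097,
        1.13403254, -0.07510188]), 'dq': array([ 2.83454845e-04,  2.48642390e-03, -2.86944956e-04,  7.49996444e-04,
        4.72455803e-05, -2.46184355e-05,  1.35274884e-04]), 'joint_efforts': array([ 1.03435315e-03, -6.67853379e+01,  9.85343568e-01, -3.14458644e+01,
       -6.05383096e-02,  4.29996278e-02,  1.90088031e-04]), 'position': array([ 0.14644665, -0.60699821,  0.194061  ]), 'ee_rot': array([-3.11805099e+00, -3.70876647e-01,  5.13863677e-04]), 'force': array([-0.23760226, -0.99534861,  0.39379294]), 'ft_torque': array([-0.03313887, -0.01217434,  0.00616941]), 'gripper_force': 0.0, 'width': 0.9973189455694195}
scene [[-0.125, 0.771, -0.625, 1.294], [0.992, 0.108, -0.065, 0.07], [0.017, -0.628, -0.778, 1.039], [0.0, 0.0, 0.0, 1.0]] [[545.3, 0.0, 325.0], [0.0, 545.3, 239.8], [0.0, 0.0, 1.0]]
scene stand [(0.73, [386.6, 277.4]), (0.72, [337.2, 234.6]), (0.62, [391.4, 209.1]), (0.62, [294.0, 196.1])]
scene post_shoulder [(0.88, [399.5, 227.7]), (0.78, [400.2, 161.3]), (0.48, [292.3, 152.4])]
scene post_button []
scene head_grip [(0.8, [263.8, 232.2])]
scene head_socket [(0.74, [262.3, 244.1])]
top [[0.013, -0.994, 0.107, 0.425], [-1.0, -0.014, 0.0, 0.01], [0.001, -0.107, -0.994, 1.124], [0.0, 0.0, 0.0, 1.0]] [[440.9, 0.0, 316.6], [0.0, 440.9, 239.0], [0.0, 0.0, 1.0]]
top stand [(0.8, [262.7, 327.1]), (0.73, [366.8, 330.8]), (0.65, [268.5, 237.4]), (0.45, [265.3, 228.3]), (0.32, [317.8, 236.1])]
top post_shoulder [(0.58, [250.8, 331.6]), (0.43, [372.4, 333.3])]
top post_button []
top head_grip [(0.68, [389.3, 255.7])]
top head_socket [(0.6, [384.5, 259.0])]
```

View pics/scene0.png

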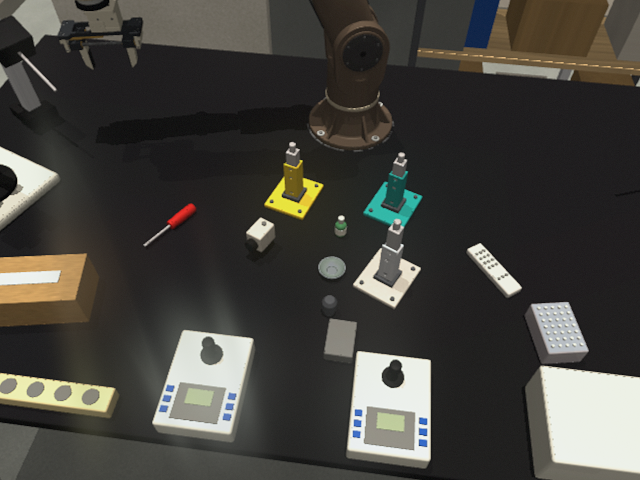

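View pics/top0.png

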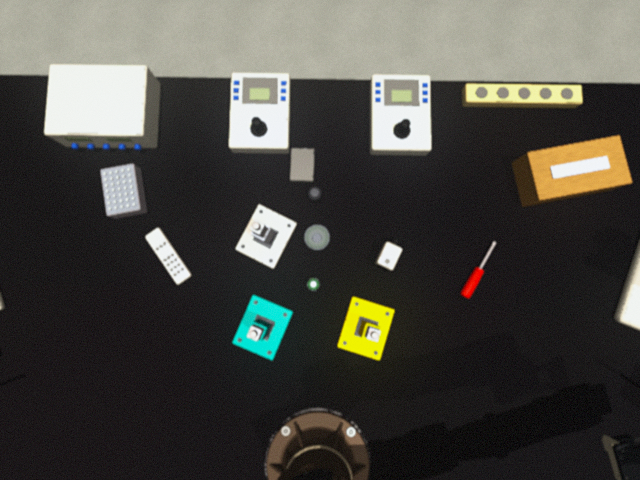

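The scene shows three stands: yellow at scene (294,196), turquoise at (391,209) and white at (387,277), which is (266,237) in the top view. The white one matches the described white foot plate and the others are look-alikes. The camera head is at scene (262,234), top (390,256). I'll measure both and confirm them in one enlarged crop.

```bash
python3 - <<'E'
from h import *
t=arm.get_image('top');s=arm.get_image('scene')
def rect(im,cam,cx,cy,w,z,thr,name):
    m=np.zeros((480,640),np.uint8);sub=(im[cy-w:cy+w,cx-w:cx+w].min(2)>thr).astype(np.uint8);m[cy-w:cy+w,cx-w:cx+w]=sub
    n,l,st,_=cv2.connectedComponentsWithStats(m);i=1+np.argmax(st[1:,4])
    c=max(cv2.findContours((l==i).astype(np.uint8),0,2)[0],key=cv2.contourArea).reshape(-1,2)
    P=np.array([atz(cam,p,z)[:2] for p in c])
    r=cv2.minAreaRect((P*1000).astype(np.float32));print(name,cam,[np.round(v,1) for v in r],st[i])
for th in (90,130): rect(t,'top',266,237,38,.012,th,'plate')
for th in (90,130): rect(t,'top',390,256,20,.074,th,'headtop')
rt=[r for r in arm.place_of('top','post_shoulder')];print([px(r['point']) for r in rt])
print('shoulder z from scene at z=.184',atz('scene',(399.5,227.7),.184),'stand',atz('scene',(386.6,277.4),0),atz('top',(268.5,237.4),0))
print('head',tri([('scene',(263.8,232.2)),('top',(389.3,255.7))]),tri([('scene',(262.3,244.1)),('top',(384.5,259.0))]))
a=cv2.resize(s[190:310,340:440],(500,600),interpolation=2);b=cv2.resize(t[200:280,230:300],None,fx=4,fy=4);d=cv2.resize(s[205:265,230:300],None,fx=4,fy=4,interpolation=2)
C=np.zeros((600,780,3),np.uint8);C[:,:500]=a;C[:320,500:780]=b;C[320:560,500:780]=d;save('c1.png',C)
for q in['dish','vial','slidebox','remote','objective','driver']:
    r=arm.place_of('top',q)
    if r:print(q,r[0]['conf'],atz('top',px(r[0]['point']),0).round(3))
E
```

```text
plate top [array([551.3, 139.6]), array([113.3, 134. ]), np.float64(64.0)] [ 235  204   62   65 2208]
plate top [array([551.3, 139.5]), array([111. , 131.5]), np.float64(64.0)] [ 236  204   60   64 2010]
headtop top [array([ 500.8, -164. ]), array([44.5, 59.2]), np.float64(64.0)] [377 242  26  28 463]
headtop top [array([ 500.9, -163.9]), array([42.4, 58.1]), np.float64(65.9)] [377 242  25  28 431]
[array([258.304, 223.296]), array([372.992, 333.12 ]), array([253.184, 330.192]), array([316.032, 193.392])]
shoulder z from scene at z=.184 [0.5544097  0.14626897 0.184     ] stand [0.55128483 0.13887747 0.        ] [0.54815347 0.13345836 0.        ]
head [ 0.50094527 -0.16213028  0.05528613] [ 0.49661191 -0.16443418  0.00324545]
dish 0.73 [0.547 0.009 0.   ]
vial 0.63 [0.427 0.017 0.   ]
slidebox 0.68 [0.732 0.051 0.   ]
remote 0.9 [0.499 0.389 0.   ]
objective 0.53 [0.658 0.024 0.   ]
driver 0.82 [ 0.48  -0.405  0.   ]
```

View pics/c1.png

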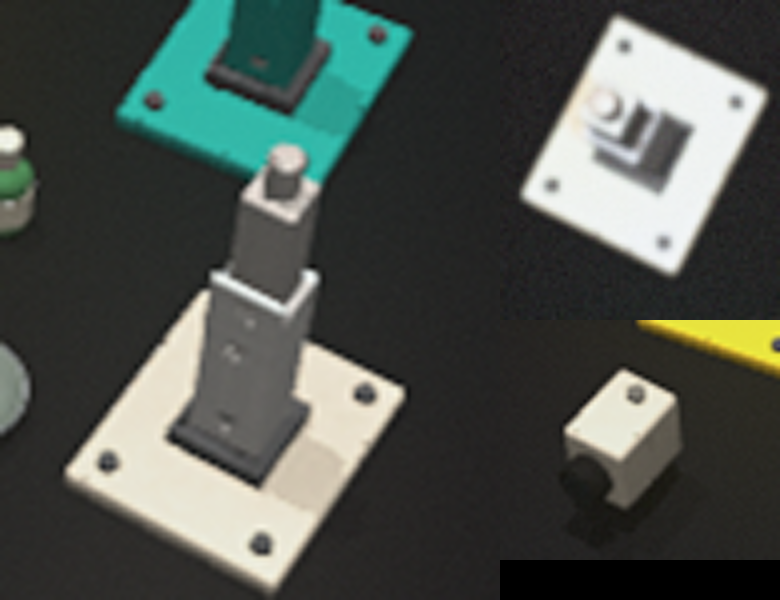

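The crop confirms it: the white stand has the hole strip facing the scene's lower left (stand +x yaw about −26°). The head's lens points the same way, with its yaw about −25°. Next I'll work out the moves in tool axes.

```bash
cat >> h.py <<'E'
def delta(target,yaw_y=None):
    "shift in tool axes (mm) to target TCP, twist (deg) to bring tool y to world angle yaw_y"
    s=arm.observe();M=R.from_rotvec(s['ee_rot']).as_matrix()
    d=M.T@(np.array(target)-s['position'])*1000
    a=np.degrees(np.arctan2(M[1,1],M[0,1]));tw=None
    if yaw_y is not None: tw=-((yaw_y-a+90)%180-90)   # tool z down
    print('pos',s['position'].round(4),'tool d mm',d.round(1),'y angle',round(a,1),'twist deg',tw, 'tz', M[:,2].round(4),'q7',s['joints'][6].round(2),'F',s['force'].round(1),'t',s['clock'])
E
python3 - <<'E'
from h import *
delta([.53,.12,.32],64.)
M=R.from_rotvec(arm.observe()['ee_rot']).as_matrix();print(M.round(3))
c=arm.calibration('wrist');print((M.T@(np.array(c['T'])[:3,3]-arm.observe()['position'])).round(3),(M.T@np.array(c['T'])[:3,:3]).round(2),np.array(c['K']).round(0).tolist())
E
```

```text
pos [ 0.1466 -0.6076  0.1948] tool d mm [ 543.3 -617.3 -125.2] y angle -76.4 twist deg 39.566027875448185 tz [ 0. -0. -1.] q7 -0.08 F [-0.6  0.1  0.8] t 1.05
[[ 0.972  0.235  0.   ]
 [ 0.235 -0.972 -0.   ]
 [ 0.     0.    -1.   ]]
[ 0.082 -0.001 -0.19 ] [[ 0.   -0.95 -0.3 ]
 [ 1.    0.    0.  ]
 [ 0.   -0.3   0.95]] [[390.0, 0.0, 321.0], [0.0, 390.0, 235.0], [0.0, 0.0, 1.0]]
```

Request:
move_arm(
  motion=[
    {"tz":-0.042},
    {"tz":-0.042},
    {"tz":-0.041},
    {"tx":0.027,"ty":-0.031},
    {"tx":0.027,"ty":-0.031},
    {"tx":0.027,"ty":-0.031},
    {"tx":0.027,"ty":-0.031},
    {"tx":0.027,"ty":-0.031},
    {"tx":0.027,"ty":-0.031},
    {"tx":0.027,"ty":-0.031},
    {"tx":0.027,"ty":-0.031},
    {"tx":0.027,"ty":-0.031},
  ],
  gripper=-1,
)

```text
invalid input
```

Request:
move_arm(
  motion=[
    {"tx":0.027,"ty":-0.031},
    {"tx":0.027,"ty":-0.031},
    {"tx":0.027,"ty":-0.031},
    {"tx":0.027,"ty":-0.031},
    {"tx":0.027,"ty":-0.031},
    {"tx":0.027,"ty":-0.031},
    {"tx":0.027,"ty":-0.031},
    {"tx":0.027,"ty":-0.031},
    {"tx":0.027,"ty":-0.031},
    {"tx":0.027,"ty":-0.031},
    {"tx":0.027,"ty":-0.031},
    {"tx":0},
  ],
)

```text
invalid input
```

Request:
move_arm(
  motion=[
    {"twist":-0.09},
    {"twist":-0.09},
    {"twist":-0.09},
    {"twist":-0.09},
    {"twist":-0.09},
    {"twist":-0.09},
    {"twist":-0.09},
    {"twist":-0.09},
    {"twist":-0.09},
    {"twist":-0.09},
    {"twist":-0.09},
    {"twist":-0.09},
  ],
)

```text
invalid input
```

Request:
move_arm(
  motion=[
    {"twist":-0.09},
    {"twist":-0.09},
    {"twist":-0.09},
    {"twist":-0.09},
    {"twist":-0.09},
    {"twist":-0.03},
    {"twist":0},
    {"twist":0},
  ],
)

```text
invalid input
```

```bash
python3 - <<'E'
from h import *
delta([.5513,.1395,.32],64.)
im=arm.get_image('wrist')
T=np.array(arm.calibration('wrist')['T'])
for q in ['post_shoulder','stand']:
    for r in arm.place_of('wrist',q): print(q,round(r['conf'],2),px(r['point']).round(1),atz('wrist',px(r['point']),.184 if q[0]=='p' else 0).round(4))
for c in ['scene']:
    arm.get_image(c)
    for r in arm.place_of(c,'post_shoulder'): print(c,round(r['conf'],2),px(r['point']).round(1),atz(c,px(r['point']),.184).round(4))
save('w1.png',im)
E
```

```text
pos [ 0.1466 -0.6076  0.1948] tool d mm [ 568.6 -631.3 -125.2] y angle -76.4 twist deg 39.566027875448185 tz [ 0. -0. -1.] q7 -0.08 F [-0.6  0.1  0.8] t 1.05
scene 0.95 [397.4 225.8] [0.5498 0.1417 0.184 ]
scene 0.72 [398.7 159.9] [0.3502 0.1364 0.184 ]
scene 0.64 [291.4 149.8] [ 0.3518 -0.1125  0.184 ]
```

View pics/w1.png

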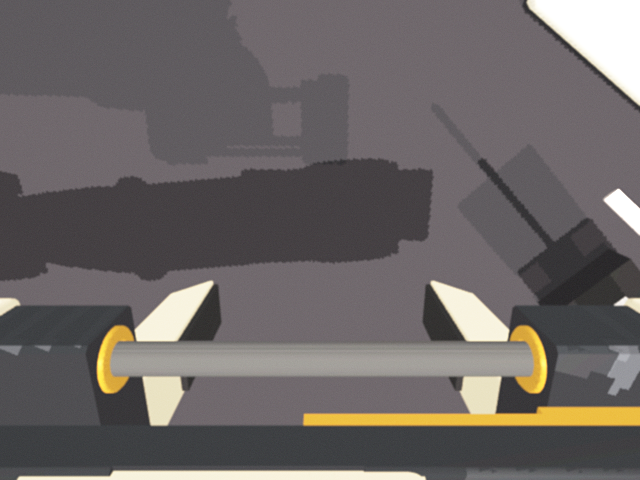

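Every move was refused and the arm hasn't moved; the wrist picture shows only the open fingers over dark bench at the start pose. I'll try again with all four keys in each row.

Request:
move_arm(
  motion=[
    {"tx":0,"ty":0,"tz":-0.042,"twist":0},
    {"tx":0,"ty":0,"tz":-0.042,"twist":0},
    {"tx":0,"ty":0,"tz":-0.041,"twist":0},
    {"tx":0.027,"ty":-0.031,"tz":0,"twist":0},
    {"tx":0.027,"ty":-0.031,"tz":0,"twist":0},
    {"tx":0.027,"ty":-0.031,"tz":0,"twist":0},
    {"tx":0.027,"ty":-0.031,"tz":0,"twist":0},
    {"tx":0.027,"ty":-0.031,"tz":0,"twist":0},
    {"tx":0.027,"ty":-0.031,"tz":0,"twist":0},
    {"tx":0.027,"ty":-0.031,"tz":0,"twist":0},
    {"tx":0.027,"ty":-0.031,"tz":0,"twist":0},
    {"tx":0.027,"ty":-0.031,"tz":0,"twist":0},
  ],
  gripper=-1,
  squeeze=30,
)

```text
clock: 2.5
position: [0.3179, -0.2778, 0.3201]
ee_rot: [3.119, 0.371, 0.001]
force: [1.4, -0.5, 0.2]
width: 0.998
gripper_force: 0.0
```

Request:
move_arm(
  motion=[
    {"tx":0.027,"ty":-0.031,"tz":0,"twist":0},
    {"tx":0.027,"ty":-0.031,"tz":0,"twist":0},
    {"tx":0.027,"ty":-0.031,"tz":0,"twist":0},
    {"tx":0.027,"ty":-0.031,"tz":0,"twist":0},
    {"tx":0.027,"ty":-0.031,"tz":0,"twist":0},
    {"tx":0.027,"ty":-0.031,"tz":0,"twist":0},
    {"tx":0.027,"ty":-0.031,"tz":0,"twist":0},
    {"tx":0.027,"ty":-0.031,"tz":0,"twist":0},
    {"tx":0.027,"ty":-0.031,"tz":0,"twist":0},
    {"tx":0.027,"ty":-0.031,"tz":0,"twist":0},
    {"tx":0.027,"ty":-0.031,"tz":0,"twist":0},
    {"tx":0,"ty":0,"tz":0,"twist":-0.09},
  ],
)

```text
clock: 3.7
position: [0.5267, 0.1279, 0.3195]
ee_rot: [-3.081, -0.598, -0.001]
force: [0.4, 0.2, -0.3]
width: 0.999
gripper_force: 0.0
```

Request:
move_arm(
  motion=[
    {"tx":0,"ty":0,"tz":0,"twist":-0.09},
    {"tx":0,"ty":0,"tz":0,"twist":-0.09},
    {"tx":0,"ty":0,"tz":0,"twist":-0.09},
    {"tx":0,"ty":0,"tz":0,"twist":-0.09},
    {"tx":0,"ty":0,"tz":0,"twist":-0.09},
    {"tx":0,"ty":0,"tz":0,"twist":-0.09},
    {"tx":0,"ty":0,"tz":0,"twist":-0.09},
    {"tx":0,"ty":0,"tz":0,"twist":-0.09},
    {"tx":0,"ty":0,"tz":0,"twist":-0.09},
    {"tx":0,"ty":0,"tz":0,"twist":-0.09},
    {"tx":0,"ty":0,"tz":0,"twist":-0.09},
    {"tx":0,"ty":0,"tz":0,"twist":-0.09},
  ],
)

```text
clock: 4.9
position: [0.5262, 0.1216, 0.3199]
ee_rot: [1.59, 2.709, -0.0]
force: [-0.4, 0.1, -0.2]
width: 1.001
gripper_force: 0.0
```

Request:
move_arm(
  motion=[
    {"tx":0,"ty":0,"tz":0,"twist":-0.09},
    {"tx":0,"ty":0,"tz":0,"twist":-0.09},
    {"tx":0,"ty":0,"tz":0,"twist":-0.09},
    {"tx":0,"ty":0,"tz":0,"twist":-0.09},
    {"tx":0,"ty":0,"tz":0,"twist":-0.03},
    {"tx":0,"ty":0,"tz":0,"twist":0},
    {"tx":0,"ty":0,"tz":0,"twist":0},
  ],
)

```text
clock: 5.6
position: [0.5262, 0.1217, 0.3198]
ee_rot: [0.711, 3.06, -0.0]
force: [-0.7, 0.7, 0.3]
width: 0.996
gripper_force: 0.0
```

```bash
python3 - <<'E'
from h import *
delta([.5513,.1395,.32],64.)
im=arm.get_image('wrist')
for q in ['post_shoulder','stand']:
    for r in arm.place_of('wrist',q): print(q,round(r['conf'],2),px(r['point']).round(1),atz('wrist',px(r['point']),.184 if q[0]=='p' else 0).round(4))
save('w2.png',im)
E
```

```text
pos [0.5262 0.1217 0.3198] tool d mm [-14.7  27.1  -0.2] y angle 63.8 twist deg -0.15386997601989094 tz [ 0.e+00 -1.e-04 -1.e+00] q7 0.42 F [-0.7  0.7  0.3] t 5.6
post_shoulder 0.67 [353.3 232.2] [0.554  0.1393 0.184 ]
post_shoulder 0.56 [340.9 324.9] [0.6323 0.0905 0.184 ]
stand 0.93 [259.7  17.2] [0.3253 0.14   0.    ]
stand 0.92 [ 81.8 113.7] [ 0.3218 -0.1115  0.    ]
stand 0.74 [343.1 191.3] [0.5542 0.1401 0.    ]
stand 0.18 [111.6 264.1] [ 0.5051 -0.1961  0.    ]
```

View pics/w2.png

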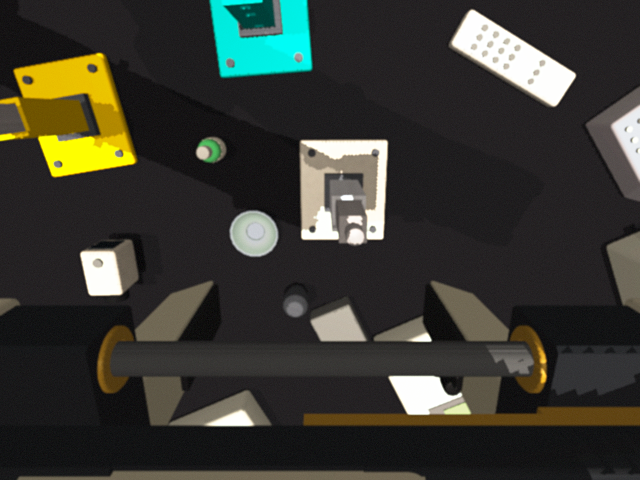

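The wrist view shows the white stand at (344,190) with its spigot at (354,232); yellow (75,115) and turquoise (260,30) are kept clear. The post centre comes to about (0.553, 0.140). I'll move over it and go down.

Request:
move_arm(
  motion=[
    {"tx":-0.008,"ty":0.014,"tz":0,"twist":0},
    {"tx":-0.008,"ty":0.014,"tz":0,"twist":0},
    {"tx":0,"ty":0,"tz":0.03,"twist":0},
    {"tx":0,"ty":0,"tz":0.03,"twist":0},
    {"tx":0,"ty":0,"tz":0.03,"twist":0},
    {"tx":0,"ty":0,"tz":0.03,"twist":0},
    {"tx":0,"ty":0,"tz":0.02,"twist":0},
    {"tx":0,"ty":0,"tz":0.015,"twist":0},
    {"tx":0,"ty":0,"tz":0.015,"twist":0},
    {"tx":0,"ty":0,"tz":0,"twist":0},
  ],
)

```text
clock: 6.75
position: [0.5522, 0.1393, 0.1483]
ee_rot: [-0.708, -3.059, 0.002]
force: [0.4, 0.4, 0.7]
width: 1.001
gripper_force: 0.0
```

Request:
move_arm(
  motion=[
    {"tx":0,"ty":0,"tz":0,"twist":0},
    {"tx":0,"ty":0,"tz":0,"twist":0},
    {"tx":0,"ty":0,"tz":0,"twist":0},
    {"tx":0,"ty":0,"tz":0,"twist":0},
    {"tx":0,"ty":0,"tz":0,"twist":0},
    {"tx":0,"ty":0,"tz":0,"twist":0},
    {"tx":0,"ty":0,"tz":0,"twist":0},
    {"tx":0,"ty":0,"tz":0,"twist":0},
  ],
  gripper=1,
  squeeze=15,
)

```text
clock: 7.55
position: [0.5528, 0.1398, 0.1498]
ee_rot: [0.708, 3.061, -0.0]
force: [0.5, -0.3, -0.3]
width: 0.35
gripper_force: 0.0
```

Request:
move_arm(
  motion=[
    {"tx":0,"ty":0,"tz":0,"twist":0},
    {"tx":0,"ty":0,"tz":0,"twist":0},
    {"tx":0,"ty":0,"tz":0,"twist":0},
    {"tx":0,"ty":0,"tz":0,"twist":0},
    {"tx":0,"ty":0,"tz":0,"twist":0},
  ],
)

```text
clock: 8.05
position: [0.5526, 0.1394, 0.1497]
ee_rot: [-0.708, -3.06, 0.001]
force: [-1.0, -3.2, 2.0]
width: 0.259
gripper_force: 15.0
```

Request:
move_arm(
  motion=[
    {"tx":0,"ty":0,"tz":-0.001,"twist":0},
    {"tx":0,"ty":0,"tz":-0.001,"twist":0},
    {"tx":0,"ty":0,"tz":-0.001,"twist":0},
    {"tx":0,"ty":0,"tz":-0.001,"twist":0},
    {"tx":0,"ty":0,"tz":-0.001,"twist":0},
    {"tx":0,"ty":0,"tz":-0.001,"twist":0},
  ],
)

```text
clock: 8.65
position: [0.5525, 0.1395, 0.1556]
ee_rot: [-0.708, -3.06, 0.001]
force: [-0.4, -3.9, -9.3]
width: 0.257
gripper_force: 15.0
```

Request:
move_arm(
  motion=[
    {"tx":0,"ty":0,"tz":-0.001,"twist":0},
    {"tx":0,"ty":0,"tz":-0.001,"twist":0},
    {"tx":0,"ty":0,"tz":-0.001,"twist":0},
    {"tx":0,"ty":0,"tz":-0.001,"twist":0},
    {"tx":0,"ty":0,"tz":-0.001,"twist":0},
  ],
)

```text
clock: 9.15
position: [0.5525, 0.1395, 0.1607]
ee_rot: [-0.708, -3.06, 0.001]
force: [-1.2, -4.7, -9.1]
width: 0.256
gripper_force: 15.0
```

```bash
python3 - <<'E'
from h import *
im=arm.get_image('scene');r=arm.place_of('scene','post_shoulder');print([(px(a['point']).round(1),a['conf']) for a in r[:3]])
a=im[180:300,345:435];save('s2.png',cv2.resize(a,(450,600),interpolation=2))
o=arm.observe();print(o['force'],o['position'])
E
```

```text
[(array([402.7, 222.9]), 0.9), (array([289.8, 151.1]), 0.48)]
[-2.28714262 -5.12852651 -8.14616515] [0.55259526 0.13946294 0.16086548]
```

View pics/s2.png

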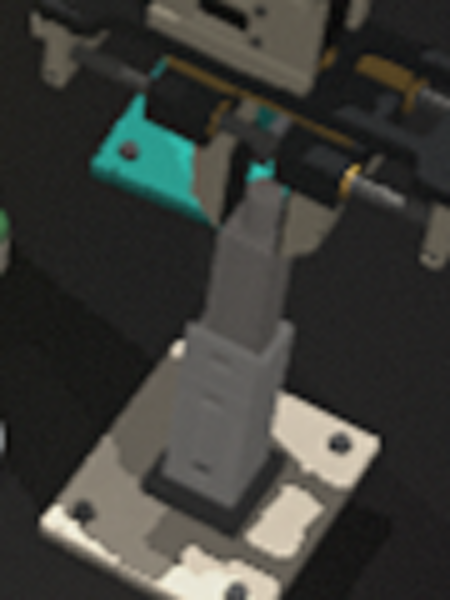

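The post is rising with the gripper: the shoulder-to-sleeve gap in the crop grew from about 70 to 93 px, and no button is out yet. I'll keep going in short steps.

Request:
move_arm(
  motion=[
    {"tx":0,"ty":0,"tz":-0.001,"twist":0},
    {"tx":0,"ty":0,"tz":-0.001,"twist":0},
    {"tx":0,"ty":0,"tz":-0.001,"twist":0},
  ],
)

```text
clock: 9.55
position: [0.5525, 0.1395, 0.1637]
ee_rot: [-0.708, -3.06, 0.001]
force: [-2.0, -5.0, -8.9]
width: 0.255
gripper_force: 15.0
```

Request:
move_arm(
  motion=[
    {"tx":0,"ty":0,"tz":-0.001,"twist":0},
    {"tx":0,"ty":0,"tz":-0.001,"twist":0},
    {"tx":0,"ty":0,"tz":-0.001,"twist":0},
  ],
)

```text
clock: 9.85
position: [0.5526, 0.1395, 0.1667]
ee_rot: [-0.708, -3.06, 0.001]
force: [-2.1, -5.5, -10.0]
width: 0.26
gripper_force: 15.0
```

Request:
move_arm(
  motion=[
    {"tx":0,"ty":0,"tz":-0.001,"twist":0},
    {"tx":0,"ty":0,"tz":-0.001,"twist":0},
  ],
)

```text
clock: 10.05
position: [0.5526, 0.1395, 0.1687]
ee_rot: [-0.708, -3.06, 0.001]
force: [-2.6, -5.3, -9.4]
width: 0.253
gripper_force: 15.0
```

Request:
move_arm(
  motion=[
    {"tx":0,"ty":0,"tz":-0.001,"twist":0},
    {"tx":0,"ty":0,"tz":-0.001,"twist":0},
  ],
)

```text
clock: 10.25
position: [0.5526, 0.1395, 0.1707]
ee_rot: [-0.708, -3.06, 0.001]
force: [-2.3, -5.5, -9.3]
width: 0.263
gripper_force: 15.0
```

Request:
move_arm(
  motion=[
    {"tx":0,"ty":0,"tz":-0.001,"twist":0},
    {"tx":0,"ty":0,"tz":-0.001,"twist":0},
  ],
)

```text
clock: 10.45
position: [0.5526, 0.1395, 0.1728]
ee_rot: [-0.708, -3.061, 0.001]
force: [-1.5, -4.8, -9.0]
width: 0.259
gripper_force: 15.0
```

Request:
move_arm(
  motion=[
    {"tx":0,"ty":0,"tz":-0.001,"twist":0},
    {"tx":0,"ty":0,"tz":-0.001,"twist":0},
  ],
)

```text
clock: 10.65
position: [0.5526, 0.1395, 0.1747]
ee_rot: [-0.708, -3.061, 0.001]
force: [-2.1, -4.2, -11.1]
width: 0.258
gripper_force: 15.0
```

Request:
move_arm(
  motion=[
    {"tx":0,"ty":0,"tz":-0.001,"twist":0},
  ],
)

```text
clock: 10.75
position: [0.5526, 0.1395, 0.1757]
ee_rot: [-0.708, -3.061, 0.001]
force: [-1.9, -4.5, -9.3]
width: 0.256
gripper_force: 15.0
```

Request:
move_arm(
  motion=[
    {"tx":0,"ty":0,"tz":-0.001,"twist":0},
    {"tx":0,"ty":0,"tz":-0.001,"twist":0},
  ],
)

```text
clock: 10.95
position: [0.5526, 0.1395, 0.1777]
ee_rot: [-0.708, -3.06, 0.001]
force: [-1.7, -4.4, -10.2]
width: 0.256
gripper_force: 15.0
```

Request:
move_arm(
  motion=[
    {"tx":0,"ty":0,"tz":-0.001,"twist":0},
    {"tx":0,"ty":0,"tz":-0.001,"twist":0},
  ],
)

```text
clock: 11.15
position: [0.5526, 0.1395, 0.1797]
ee_rot: [-0.708, -3.06, 0.001]
force: [-1.9, -4.9, -10.1]
width: 0.26
gripper_force: 15.0
```

```bash
python3 - <<'E'
from h import *
im=arm.get_image('scene')
for q in['post_button','post_shoulder']: print(q,[(px(a['point']).round(1),a['conf']) for a in arm.place_of('scene',q)[:3]])
a=im[180:300,345:435];save('s3.png',cv2.resize(a,(450,600),interpolation=2))
E
```

```text
post_button [(array([386.6, 258.4]), 0.65), (array([400.3, 217.6]), 0.39)]
post_shoulder [(array([401.1, 219.2]), 0.85), (array([261.9, 237.1]), 0.71), (array([293.1, 148.9]), 0.53)]
```

View pics/s3.png

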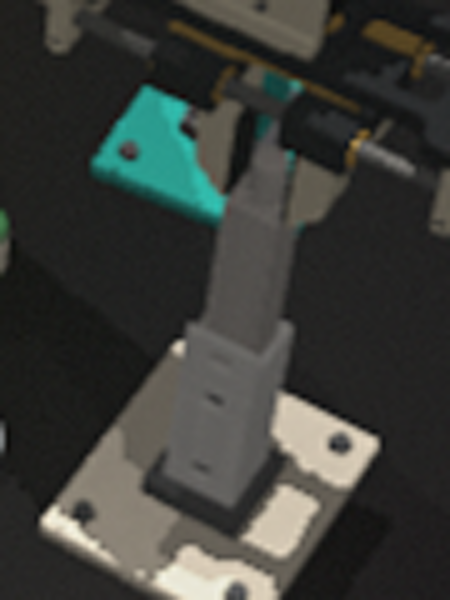

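The shoulder rose another 39 px in step with the gripper, so nothing is slipping. The middle hole at crop (214,398) is now darkening, so the button should be close. I'll continue 1 mm at a time.

Request:
move_arm(
  motion=[
    {"tx":0,"ty":0,"tz":-0.001,"twist":0},
  ],
)

```text
clock: 11.4
position: [0.5526, 0.1395, 0.1807]
ee_rot: [-0.708, -3.06, 0.001]
force: [-0.9, -5.3, -9.0]
width: 0.255
gripper_force: 15.0
```

Request:
move_arm(
  motion=[
    {"tx":0,"ty":0,"tz":-0.001,"twist":0},
  ],
)

```text
clock: 11.5
position: [0.5526, 0.1395, 0.1817]
ee_rot: [-0.708, -3.06, 0.001]
force: [-1.9, -5.2, -10.1]
width: 0.261
gripper_force: 15.0
```

Request:
move_arm(
  motion=[
    {"tx":0,"ty":0,"tz":-0.001,"twist":0},
  ],
)

```text
clock: 11.6
position: [0.5526, 0.1395, 0.1828]
ee_rot: [-0.708, -3.061, 0.001]
force: [-1.7, -6.0, -7.2]
width: 0.258
gripper_force: 15.0
```

Request:
move_arm(
  motion=[
    {"tx":0,"ty":0,"tz":-0.001,"twist":0},
  ],
)

```text
clock: 11.7
position: [0.5526, 0.1395, 0.1839]
ee_rot: [-0.708, -3.061, 0.001]
force: [-2.3, -5.1, -7.1]
width: 0.259
gripper_force: 15.0
```

Request:
move_arm(
  motion=[
    {"tx":0,"ty":0,"tz":-0.001,"twist":0},
  ],
)

```text
clock: 11.8
position: [0.5526, 0.1395, 0.185]
ee_rot: [-0.708, -3.061, 0.001]
force: [-1.7, -6.4, -9.4]
width: 0.253
gripper_force: 15.0
```

```bash
python3 - <<'E'
from h import *
im=arm.get_image('scene')
print(arm.observe()['force'],arm.observe()['position'])
for q in['post_button','post_shoulder']: print(q,[(px(a['point']).round(1),a['conf']) for a in arm.place_of('scene',q)[:2]])
a=im[240:290,365:415];save('s4.png',cv2.resize(a,(500,500),interpolation=2))
E
```

```text
[-2.72031256 -6.16635179 -8.29150853] [0.55257281 0.13947485 0.1850116 ]
post_button [(array([389.9, 257.1]), 0.89), (array([260.5, 232.8]), 0.46)]
post_shoulder [(array([292.9, 148.8]), 0.59), (array([402.6, 214.3]), 0.56)]
```

View pics/s4.png

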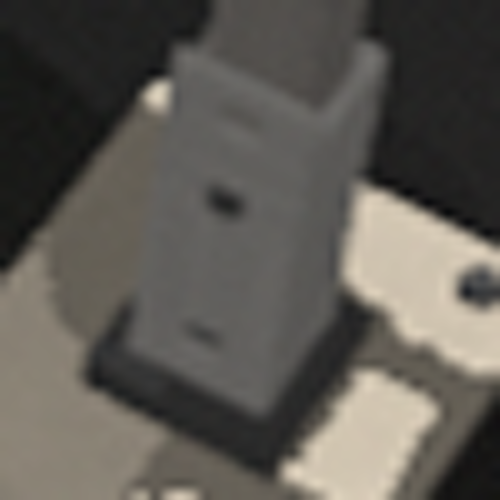

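The middle hole at (222,200) shows a dark button but the crop can't show whether it has popped. The pull also dropped from 10 to 7 N before rising again. I'll feel on in half-millimetre steps.

Request:
move_arm(
  motion=[
    {"tx":0,"ty":0,"tz":-0.0005,"twist":0},
  ],
)

```text
clock: 12.05
position: [0.5525, 0.1395, 0.1852]
ee_rot: [-0.708, -3.061, 0.001]
force: [-1.4, -4.6, -13.0]
width: 0.258
gripper_force: 15.0
```

Request:
move_arm(
  motion=[
    {"tx":0,"ty":0,"tz":-0.0005,"twist":0},
  ],
)

```text
clock: 12.15
position: [0.5525, 0.1395, 0.1854]
ee_rot: [-0.708, -3.06, 0.001]
force: [0.2, -4.6, -16.3]
width: 0.255
gripper_force: 15.0
```

It's caught: the force rose to 16 N and the arm lags its command. I'll ease off 1 mm and release.

Request:
move_arm(
  motion=[
    {"tx":0,"ty":0,"tz":0.0005,"twist":0},
    {"tx":0,"ty":0,"tz":0.0005,"twist":0},
    {"tx":0,"ty":0,"tz":0,"twist":0},
    {"tx":0,"ty":0,"tz":0,"twist":0},
  ],
)

```text
clock: 12.55
position: [0.5526, 0.1395, 0.185]
ee_rot: [-0.708, -3.061, 0.001]
force: [-2.5, -6.7, -7.5]
width: 0.258
gripper_force: 15.0
```

Request:
move_arm(
  motion=[
    {"tx":0,"ty":0,"tz":0,"twist":0},
    {"tx":0,"ty":0,"tz":0,"twist":0},
    {"tx":0,"ty":0,"tz":0,"twist":0},
    {"tx":0,"ty":0,"tz":0,"twist":0},
    {"tx":0,"ty":0,"tz":0,"twist":0},
    {"tx":0,"ty":0,"tz":0,"twist":0},
    {"tx":0,"ty":0,"tz":0,"twist":0},
    {"tx":0,"ty":0,"tz":0,"twist":0},
    {"tx":0,"ty":0,"tz":0,"twist":0},
    {"tx":0,"ty":0,"tz":0,"twist":0},
  ],
  gripper=-0.2,
)

```text
clock: 13.55
position: [0.5528, 0.1399, 0.1848]
ee_rot: [-0.708, -3.061, 0.0]
force: [-0.4, -0.2, -0.4]
width: 0.602
gripper_force: 0.0
```

Request:
move_arm(
  motion=[
    {"tx":0,"ty":0,"tz":-0.02,"twist":0},
    {"tx":0,"ty":0,"tz":-0.03,"twist":0},
    {"tx":0,"ty":0,"tz":-0.04,"twist":0},
    {"tx":0,"ty":0,"tz":-0.04,"twist":0},
    {"tx":0,"ty":0,"tz":0,"twist":0},
    {"tx":0,"ty":0,"tz":0,"twist":0},
  ],
)

```text
clock: 14.15
position: [0.5531, 0.1402, 0.3154]
ee_rot: [0.708, 3.059, 0.001]
force: [0.3, -1.0, -0.3]
width: 0.598
gripper_force: 0.0
```

```bash
python3 - <<'E'
from h import *
im=arm.get_image('scene')
for z in(.21,.215,.22):
  for a in arm.place_of('scene','post_shoulder')[:2]: print(px(a['point']).round(1),a['conf'],atz('scene',px(a['point']),z).round(4))
arm.get_image('wrist')
for a in arm.place_of('wrist','post_shoulder')[:2]: print('w',px(a['point']).round(1),a['conf'],atz('wrist',px(a['point']),.216).round(4))
for a in arm.place_of('wrist','head_grip')[:2]: print('w head',px(a['point']).round(1),a['conf'],atz('wrist',px(a['point']),.049).round(4))
print('pred',[proj('scene',[.553,.14,.160+j]).round(1).tolist() for j in(.045,.05,.055,.06)])
delta([.50,-.163,.30],65)
E
```

```text
[291.5 147.8] 0.79 [ 0.3738 -0.1078  0.21  ]
[399.7 161.6] 0.71 [0.3843 0.1367 0.21  ]
[291.5 147.8] 0.79 [ 0.3793 -0.1067  0.215 ]
[399.7 161.6] 0.71 [0.3897 0.1363 0.215 ]
[291.5 147.8] 0.79 [ 0.3849 -0.1056  0.22  ]
[399.7 161.6] 0.71 [0.3952 0.1359 0.22  ]
w [323.4 224.5] 0.86 [0.5526 0.1413 0.216 ]
w [104.1 242.3] 0.38 [ 0.4906 -0.0187  0.216 ]
w head [ 84.6 254.3] 0.76 [ 0.5002 -0.1628  0.049 ]
pred [[397.7, 220.2], [398.0, 218.6], [398.3, 216.9], [398.6, 215.3]]
pos [0.5525 0.1397 0.314 ] tool d mm [ -85.6 -295.    14.2] y angle 64.0 twist deg -1.0311068312360874 tz [-1.3e-03 -4.0e-04 -1.0e+00] q7 0.39 F [-0.1  0.2  0.2] t 14.5
```

```bash
python3 - <<'E'
from h import *
im=arm.get_image('wrist');np.save('wpost.npy',im);s=arm.observe()
np.savez('wpost.npz',im=im,**{k:np.array(v) for k,v in arm.calibration('wrist').items()},pos=s['position'],rot=s['ee_rot'])
print(s['position'],proj('wrist',[.5526,.1395,.238]),proj('wrist',[.5526,.1395,.216]))
E
```

```text
[0.55263484 0.1397205  0.31421784] [320.84358654 233.73341137] [320.91221754 225.26271972]
```

Request:
move_arm(
  motion=[
    {"tx":-0.0122,"ty":-0.042,"tz":0,"twist":-0.011},
    {"tx":-0.0122,"ty":-0.042,"tz":0,"twist":0},
    {"tx":-0.0122,"ty":-0.042,"tz":0,"twist":0},
    {"tx":-0.0122,"ty":-0.042,"tz":0,"twist":0},
    {"tx":-0.0122,"ty":-0.042,"tz":0,"twist":0},
    {"tx":-0.0122,"ty":-0.042,"tz":0,"twist":0},
    {"tx":-0.0122,"ty":-0.042,"tz":0,"twist":0},
    {"tx":0,"ty":0,"tz":0.04,"twist":0},
    {"tx":0,"ty":0,"tz":0.04,"twist":0},
    {"tx":0,"ty":0,"tz":0.04,"twist":0},
    {"tx":0,"ty":0,"tz":0.04,"twist":0},
    {"tx":0,"ty":0,"tz":0.004,"twist":0},
  ],
  gripper=-1,
)

```text
clock: 15.75
position: [0.5017, -0.1627, 0.1466]
ee_rot: [-0.679, -3.06, -0.0]
force: [-0.0, -0.6, 0.3]
width: 1.001
gripper_force: 0.0
```

Request:
move_arm(
  motion=[
    {"tx":0,"ty":0,"tz":0,"twist":0},
    {"tx":0,"ty":0,"tz":0,"twist":0},
    {"tx":0,"ty":0,"tz":0,"twist":0},
  ],
)

```text
clock: 16.05
position: [0.5064, -0.1624, 0.1529]
ee_rot: [0.681, 3.064, -0.0]
force: [-0.9, -0.1, 0.9]
width: 0.999
gripper_force: 0.0
```

```bash
python3 - <<'E'
from h import *
im=arm.get_image('wrist')
for q in['head_grip','head_socket']:
  for a in arm.place_of('wrist',q)[:2]: print(q,px(a['point']).round(1),a['conf'],atz('wrist',px(a['point']),.049 if q=='head_grip' else 0).round(4))
delta([.50,-.163,.033],65)
g=im.min(2)
p=proj('wrist',[.5005,-.1635,.074]);print(p)
z=np.load('wpost.npz');a=cv2.resize(z['im'][100:300,220:420],(390,390),interpolation=2);b=cv2.resize(im[100:300,220:420],(390,390),interpolation=2)
save('w3.png',np.hstack([a,b]))
E
```

```text
head_grip [315.7 218.4] 0.66 [ 0.5008 -0.1648  0.049 ]
pos [ 0.5056 -0.1626  0.152 ] tool d mm [  5.2  -2.7 119. ] y angle 64.9 twist deg -0.06108180378993211 tz [ 1.7e-03 -8.0e-04 -1.0e+00] q7 0.84 F [0.  0.4 1.2] t 16.2
[316.9224863  226.90322405]
```

View pics/w3.png

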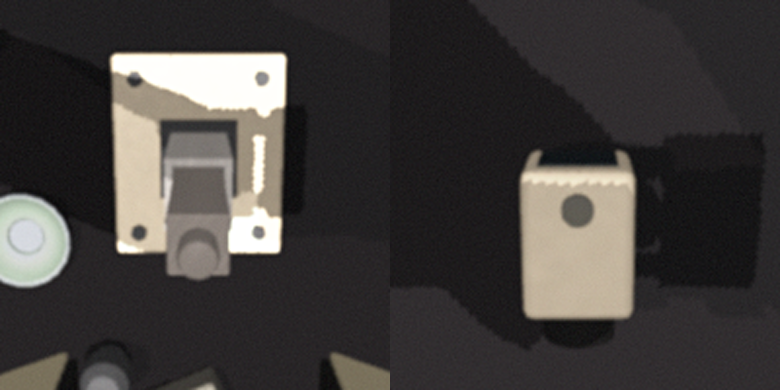

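The left crop puts the spigot top at (322,234), which matches the predicted (321,234) for (0.5526, 0.1395). The right crop shows the head's top face at columns 288–346, with its lens-side edge at row ~263. Now I'll fit the head position from those edges.

```bash
python3 - <<'E'
from h import *
from scipy.optimize import least_squares
im=arm.get_image('wrist');g=im.min(2).astype(int)
print('col',g[150:275:2,317].tolist());print('row240',g[240,280:352:2].tolist())
s=arm.observe();M=R.from_rotvec(s['ee_rot']).as_matrix()
X,Y=M[:,0],M[:,1]
def pr(c,a,b,z): return proj('wrist',[*(np.array(c)+(X*a+Y*b)[:2]),z])
for c in([.5005,-.1635],):
  print('front top edge',pr(c,-.029,0,.074),'rear top',pr(c,.029,0,.074),'rear bottom of box',pr(c,.029,0,.024),'sides',pr(c,0,-.021,.074),pr(c,0,.021,.074), 'per mm x',pr(np.array(c)+.001*X[:2],-.029,0,.074)-pr(c,-.029,0,.074))
print(s['position'],s['dq'].round(3))
E
```

```text
col [46, 47, 33, 28, 25, 26, 28, 25, 26, 29, 28, 27, 22, 15, 16, 22, 19, 23, 77, 131, 179, 202, 198, 159, 158, 125, 82, 87, 85, 84, 87, 89, 80, 82, 141, 158, 162, 159, 163, 162, 157, 159, 161, 161, 160, 160, 157, 163, 159, 162, 160, 160, 160, 158, 157, 158, 151, 98, 21, 20, 19, 20, 22]
row240 [27, 28, 24, 28, 83, 147, 161, 164, 160, 162, 163, 156, 160, 159, 158, 155, 160, 157, 159, 160, 159, 161, 158, 159, 160, 158, 159, 157, 158, 160, 162, 149, 131, 48, 17, 18]
front top edge [317.17565407 264.97728456] rear top [316.93861217 187.20101608] rear bottom of box [317.63824063 175.88436396] sides [287.73863594 227.2948173 ] [346.38383123 227.32845443] per mm x [-0.00384185 -1.26055517]
[ 0.50541536 -0.16261609  0.15167823] [-0.001  0.005  0.004  0.006  0.004 -0.003 -0.002]
```

Request:
move_arm(
  motion=[
    {"tx":0.0042,"ty":-0.003,"tz":0,"twist":0},
    {"tx":0,"ty":0,"tz":0.03,"twist":0},
    {"tx":0,"ty":0,"tz":0.03,"twist":0},
    {"tx":0,"ty":0,"tz":0.03,"twist":0},
    {"tx":0,"ty":0,"tz":0.015,"twist":0},
    {"tx":0,"ty":0,"tz":0.01,"twist":0},
    {"tx":0,"ty":0,"tz":0.005,"twist":0},
    {"tx":0,"ty":0,"tz":0,"twist":0},
    {"tx":0,"ty":0,"tz":0,"twist":0},
    {"tx":0,"ty":0,"tz":0,"twist":0},
  ],
)

```text
clock: 17.25
position: [0.5006, -0.1635, 0.0317]
ee_rot: [0.681, 3.065, -0.0]
force: [0.8, 0.2, 0.5]
width: 1.001
gripper_force: 0.0
```

```bash
python3 - <<'E'
from h import *
delta([.5005,-.1635,.032],65)
E
```

```text
pos [ 0.5006 -0.1635  0.0317] tool d mm [ 0.1  0.  -0.3] y angle 64.9 twist deg -0.05371302108909504 tz [ 1.4e-03 -5.0e-04 -1.0e+00] q7 0.7 F [0.8 0.2 0.5] t 17.25
```

Request:
move_arm(
  motion=[
    {"tx":0,"ty":0,"tz":0,"twist":0},
    {"tx":0,"ty":0,"tz":0,"twist":0},
    {"tx":0,"ty":0,"tz":0,"twist":0},
    {"tx":0,"ty":0,"tz":0,"twist":0},
    {"tx":0,"ty":0,"tz":0,"twist":0},
    {"tx":0,"ty":0,"tz":0,"twist":0},
    {"tx":0,"ty":0,"tz":0,"twist":0},
    {"tx":0,"ty":0,"tz":0,"twist":0},
    {"tx":0,"ty":0,"tz":0,"twist":0},
    {"tx":0,"ty":0,"tz":0,"twist":0},
    {"tx":0,"ty":0,"tz":0,"twist":0},
    {"tx":0,"ty":0,"tz":0,"twist":0},
  ],
  gripper=1,
  squeeze=35,
)

```text
clock: 18.45
position: [0.4999, -0.1635, 0.0308]
ee_rot: [-0.681, -3.067, 0.0]
force: [0.0, -0.4, 0.3]
width: 0.455
gripper_force: 35.0
```

Request:
move_arm(
  motion=[
    {"tx":0,"ty":0,"tz":-0.005,"twist":0},
    {"tx":0,"ty":0,"tz":-0.01,"twist":0},
    {"tx":0,"ty":0,"tz":-0.02,"twist":0},
    {"tx":0,"ty":0,"tz":-0.03,"twist":0},
    {"tx":0,"ty":0,"tz":-0.04,"twist":0},
    {"tx":0,"ty":0,"tz":-0.04,"twist":0},
    {"tx":0,"ty":0,"tz":-0.04,"twist":0},
    {"tx":0,"ty":0,"tz":-0.04,"twist":0},
    {"tx":0,"ty":0,"tz":-0.03,"twist":0},
    {"tx":0,"ty":0,"tz":-0.005,"twist":0},
    {"tx":0,"ty":0,"tz":0,"twist":0},
    {"tx":0,"ty":0,"tz":0,"twist":0},
  ],
)

```text
clock: 19.65
position: [0.4987, -0.1636, 0.2891]
ee_rot: [-0.681, -3.064, 0.001]
force: [-0.9, -0.0, -6.2]
width: 0.455
gripper_force: 35.0
```

```bash
python3 - <<'E'
from h import *
print(arm.observe()['ft_torque'],arm.observe()['width'])
delta([.5526,.1395,.29],65)
E
```

```text
[ 0.06281637 -0.08119339  0.03064138] 0.4548819975884337
pos [ 0.4987 -0.1636  0.2891] tool d mm [ 79.5 297.4  -1. ] y angle 65.0 twist deg -0.04285626477197013 tz [-2.6e-03  1.0e-04 -1.0e+00] q7 0.97 F [-0.9 -0.  -6.2] t 19.65
```

Request:
move_arm(
  motion=[
    {"tx":0.004,"ty":0.015,"tz":0,"twist":0},
    {"tx":0.008,"ty":0.03,"tz":0,"twist":0},
    {"tx":0.01,"ty":0.038,"tz":0,"twist":0},
    {"tx":0.01,"ty":0.038,"tz":0,"twist":0},
    {"tx":0.01,"ty":0.038,"tz":0,"twist":0},
    {"tx":0.01,"ty":0.038,"tz":0,"twist":0},
    {"tx":0.01,"ty":0.038,"tz":0,"twist":0},
    {"tx":0.01,"ty":0.035,"tz":0,"twist":0},
    {"tx":0.005,"ty":0.018,"tz":0,"twist":0},
    {"tx":0.002,"ty":0.009,"tz":0,"twist":0},
    {"tx":0,"ty":0,"tz":0,"twist":0},
    {"tx":0,"ty":0,"tz":0,"twist":0},
  ],
)

```text
clock: 20.85
position: [0.5539, 0.1379, 0.29]
ee_rot: [-0.682, -3.066, 0.002]
force: [0.9, 0.5, -5.7]
width: 0.448
gripper_force: 35.0
```

```bash
python3 - <<'E'
from h import *
arm.get_image('scene')
delta([.5526,.1395,.29],65)
for q in['post_shoulder','post_button','head_socket']: print(q,[(px(a['point']).round(1),round(a['conf'],2)) for a in arm.place_of('scene',q)[:3]])
print(proj('scene',[.5526,.1395,.216]),proj('scene',[.5526,.1395,.258]))
E
```

```text
pos [0.5541 0.1374 0.2902] tool d mm [2.3 1.3 0.2] y angle 64.8 twist deg -0.1520551440627429 tz [-9.0e-04 -1.2e-03 -1.0e+00] q7 0.4 F [ 0.1 -0.8 -6.3] t 20.9
post_shoulder [(array([291.5, 149.5]), 0.76), (array([400.4, 185.9]), 0.66), (array([400.4, 217.4]), 0.6)]
post_button [(array([389.4, 259.9]), 0.94)]
head_socket [(array([399.4, 202.8]), 0.58)]
[398.13541298 216.41985263] [400.74571713 202.2181538 ]
```

Good agreement in the scene view: shoulder predicted (398,216) and seen at (400,217), socket predicted (401,202) and seen at (399,203). I'll correct the offset and lower the head.

Request:
move_arm(
  motion=[
    {"tx":0.0023,"ty":0.0013,"tz":0,"twist":0},
    {"tx":0,"ty":0,"tz":0,"twist":0},
    {"tx":0,"ty":0,"tz":0.005,"twist":0},
    {"tx":0,"ty":0,"tz":0.005,"twist":0},
    {"tx":0,"ty":0,"tz":0.003,"twist":0},
    {"tx":0,"ty":0,"tz":0,"twist":0},
    {"tx":0,"ty":0,"tz":0,"twist":0},
  ],
)

```text
clock: 21.75
position: [0.5525, 0.1412, 0.2777]
ee_rot: [-0.681, -3.067, 0.0]
force: [-0.3, -0.4, -5.3]
width: 0.452
gripper_force: 35.0
```

```bash
python3 - <<'E'
from h import *
delta([.5526,.1395,.277],65)
E
```

```text
pos [0.5525 0.1412 0.2777] tool d mm [-0.8 -1.5  0.7] y angle 65.0 twist deg -0.044037132136907076 tz [-3.e-04 -0.e+00 -1.e+00] q7 0.39 F [-0.3 -0.4 -5.3] t 21.75
```

Request:
move_arm(
  motion=[
    {"tx":-0.0005,"ty":-0.0015,"tz":0,"twist":0},
    {"tx":0,"ty":0,"tz":0,"twist":0},
    {"tx":0,"ty":0,"tz":0,"twist":0},
    {"tx":0,"ty":0,"tz":0,"twist":0},
  ],
)

```text
clock: 22.15
position: [0.5524, 0.1397, 0.2779]
ee_rot: [0.681, 3.067, 0.0]
force: [0.6, -0.2, -6.6]
width: 0.453
gripper_force: 35.0
```

Request:
move_arm(
  motion=[
    {"tx":0,"ty":0,"tz":0.002,"twist":0},
    {"tx":0,"ty":0,"tz":0.002,"twist":0},
    {"tx":0,"ty":0,"tz":0.002,"twist":0},
  ],
)

```text
clock: 22.45
position: [0.5523, 0.1396, 0.2715]
ee_rot: [-0.681, -3.067, 0.0]
force: [0.3, 0.2, -5.4]
width: 0.455
gripper_force: 35.0
```

Request:
move_arm(
  motion=[
    {"tx":0,"ty":0,"tz":0.001,"twist":0},
    {"tx":0,"ty":0,"tz":0.001,"twist":0},
    {"tx":0,"ty":0,"tz":0.001,"twist":0},
  ],
)

```text
clock: 22.75
position: [0.5523, 0.1397, 0.2687]
ee_rot: [-0.681, -3.067, 0.0]
force: [-1.0, -0.2, -6.5]
width: 0.454
gripper_force: 35.0
```

Request:
move_arm(
  motion=[
    {"tx":0,"ty":0,"tz":0.001,"twist":0},
    {"tx":0,"ty":0,"tz":0.001,"twist":0},
    {"tx":0,"ty":0,"tz":0.001,"twist":0},
  ],
)

```text
clock: 23.05
position: [0.5523, 0.1397, 0.2658]
ee_rot: [0.681, 3.067, -0.0]
force: [-0.0, 1.5, -6.8]
width: 0.454
gripper_force: 35.0
```

Request:
move_arm(
  motion=[
    {"tx":0,"ty":0,"tz":0.001,"twist":0},
    {"tx":0,"ty":0,"tz":0.001,"twist":0},
    {"tx":0,"ty":0,"tz":0.001,"twist":0},
  ],
)

```text
clock: 23.35
position: [0.5523, 0.1397, 0.2628]
ee_rot: [-0.681, -3.067, 0.0]
force: [-0.2, -0.3, -5.8]
width: 0.45
gripper_force: 35.0
```

Request:
move_arm(
  motion=[
    {"tx":0,"ty":0,"tz":0.001,"twist":0},
    {"tx":0,"ty":0,"tz":0.001,"twist":0},
    {"tx":0,"ty":0,"tz":0.001,"twist":0},
  ],
)

```text
clock: 23.65
position: [0.5523, 0.1397, 0.2597]
ee_rot: [-0.681, -3.067, 0.0]
force: [-0.4, 1.0, -6.2]
width: 0.452
gripper_force: 35.0
```

Request:
move_arm(
  motion=[
    {"tx":0,"ty":0,"tz":0.001,"twist":0},
    {"tx":0,"ty":0,"tz":0.001,"twist":0},
    {"tx":0,"ty":0,"tz":0.001,"twist":0},
    {"tx":0,"ty":0,"tz":0.001,"twist":0},
  ],
)

```text
clock: 24.05
position: [0.5523, 0.1397, 0.2557]
ee_rot: [-0.681, -3.067, 0.0]
force: [-0.2, 0.1, -6.6]
width: 0.456
gripper_force: 35.0
```

Request:
move_arm(
  motion=[
    {"tx":0,"ty":0,"tz":0.001,"twist":0},
    {"tx":0,"ty":0,"tz":0.001,"twist":0},
  ],
)

```text
clock: 24.25
position: [0.5523, 0.1397, 0.2537]
ee_rot: [-0.681, -3.067, 0.0]
force: [-0.1, 0.5, -5.1]
width: 0.456
gripper_force: 35.0
```

Request:
move_arm(
  motion=[
    {"tx":0,"ty":0,"tz":0.001,"twist":0},
    {"tx":0,"ty":0,"tz":0.001,"twist":0},
  ],
)

```text
clock: 24.45
position: [0.5523, 0.1397, 0.2517]
ee_rot: [-0.681, -3.067, 0.0]
force: [-1.2, 0.3, -5.6]
width: 0.45
gripper_force: 35.0
```

Request:
move_arm(
  motion=[
    {"tx":0,"ty":0,"tz":0.001,"twist":0},
  ],
)

```text
clock: 24.55
position: [0.5523, 0.1397, 0.2507]
ee_rot: [-0.681, -3.067, 0.0]
force: [-0.4, 0.1, -5.3]
width: 0.449
gripper_force: 35.0
```

Request:
move_arm(
  motion=[
    {"tx":0,"ty":0,"tz":0.001,"twist":0},
  ],
)

```text
clock: 24.65
position: [0.5523, 0.1397, 0.2497]
ee_rot: [0.681, 3.067, -0.0]
force: [-0.4, -0.2, -5.5]
width: 0.451
gripper_force: 35.0
```

Request:
move_arm(
  motion=[
    {"tx":0,"ty":0,"tz":0.001,"twist":0},
  ],
)

```text
clock: 24.75
position: [0.5523, 0.1397, 0.2487]
ee_rot: [0.681, 3.067, 0.0]
force: [-0.6, 0.1, -5.4]
width: 0.453
gripper_force: 35.0
```

Request:
move_arm(
  motion=[
    {"tx":0,"ty":0,"tz":0.001,"twist":0},
  ],
)

```text
clock: 24.85
position: [0.5523, 0.1397, 0.2478]
ee_rot: [0.681, 3.067, -0.0]
force: [-0.6, 0.2, -5.0]
width: 0.45
gripper_force: 35.0
```

Request:
move_arm(
  motion=[
    {"tx":0,"ty":0,"tz":0.001,"twist":0},
  ],
)

```text
clock: 24.95
position: [0.5523, 0.1397, 0.2468]
ee_rot: [-0.681, -3.067, 0.0]
force: [-0.1, 0.2, -5.4]
width: 0.449
gripper_force: 35.0
```

Request:
move_arm(
  motion=[
    {"tx":0,"ty":0,"tz":0.001,"twist":0},
  ],
)

```text
clock: 25.05
position: [0.5524, 0.1398, 0.2461]
ee_rot: [0.681, 3.066, 0.0]
force: [-1.9, -1.9, 3.9]
width: 0.453
gripper_force: 35.0
```

Contact at underside z ≈ 0.2155, where the shoulder should be. The post may still settle within its button play, so I'll follow it down gently before letting go.

Request:
move_arm(
  motion=[
    {"tx":0,"ty":0,"tz":0.0005,"twist":0},
    {"tx":0,"ty":0,"tz":0,"twist":0},
  ],
)

```text
clock: 25.25
position: [0.5525, 0.1397, 0.246]
ee_rot: [0.681, 3.066, 0.0]
force: [-2.9, -1.5, 4.5]
width: 0.454
gripper_force: 35.0
```

Request:
move_arm(
  motion=[
    {"tx":0,"ty":0,"tz":0,"twist":0},
    {"tx":0,"ty":0,"tz":0,"twist":0},
    {"tx":0,"ty":0,"tz":0,"twist":0},
    {"tx":0,"ty":0,"tz":0,"twist":0},
    {"tx":0,"ty":0,"tz":0,"twist":0},
    {"tx":0,"ty":0,"tz":0,"twist":0},
    {"tx":0,"ty":0,"tz":0,"twist":0},
    {"tx":0,"ty":0,"tz":0,"twist":0},
  ],
  gripper=-0.6,
)

```text
clock: 26.05
position: [0.5523, 0.1397, 0.2453]
ee_rot: [0.681, 3.067, -0.0]
force: [0.3, -0.4, -0.0]
width: 0.8
gripper_force: 0.0
```

Request:
move_arm(
  motion=[
    {"tx":0,"ty":0,"tz":-0.01,"twist":0},
    {"tx":0,"ty":0,"tz":-0.02,"twist":0},
    {"tx":0,"ty":0,"tz":-0.03,"twist":0},
    {"tx":0,"ty":0,"tz":-0.03,"twist":0},
    {"tx":0,"ty":0,"tz":-0.03,"twist":0},
    {"tx":0,"ty":0,"tz":-0.02,"twist":0},
    {"tx":0.03,"ty":0,"tz":0,"twist":0},
    {"tx":0.04,"ty":0,"tz":0,"twist":0},
    {"tx":0.03,"ty":0,"tz":0,"twist":0},
    {"tx":0,"ty":0,"tz":0,"twist":0},
  ],
)

```text
clock: 27.05
position: [0.4579, 0.1852, 0.3871]
ee_rot: [0.671, 3.067, -0.0]
force: [0.1, -0.3, 1.5]
width: 0.802
gripper_force: 0.0
```

```bash
python3 - <<'E'
from h import *
im=arm.get_image('scene');t=arm.get_image('top')
for q in['head_grip','head_socket','post_button']: print(q,[(px(a['point']).round(1),round(a['conf'],2)) for a in arm.place_of('scene',q)[:2]])
print(proj('scene',[.5526,.1395,.2155+.049]),proj('scene',[.5526,.1395,.2155]),arm.observe()['clock'])
save('f.png',np.hstack([cv2.resize(im[140:320,320:460],(440,566),interpolation=2),cv2.resize(t[180:280,210:270],(340,566))]))
E
```

```text
head_grip [(array([401. , 202.3]), 0.93), (array([385.3, 278.7]), 0.27)]
head_socket [(array([395.5, 217.4]), 0.8)]
post_button [(array([388.4, 255.5]), 0.74)]
[401.16405026 199.94215809] [398.10527217 216.58383759] 27.3
```

View pics/f.png

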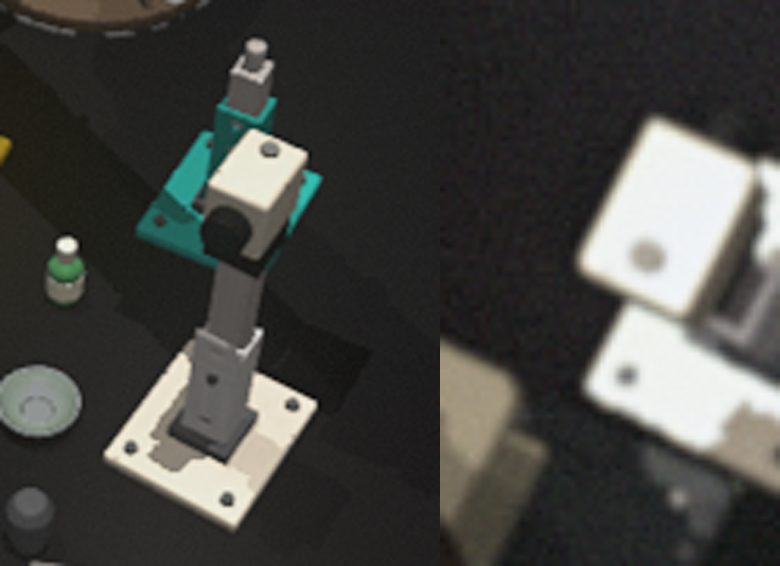

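The final picture shows the head upright at the raised post's top at (258,195). The post has not sunk under it, the middle hole is filled at (212,380), and the gripper is clear. Handing in.

```bash
python3 -c "
from h import *
print(arm.sign_off())"
```

```text
the job is handed in; nothing more can be done
None
```

The post was drawn up until its button caught in the middle hole and was then let go. The camera head now sits upright and fully down on the shoulder, and I handed the job in at about 27 s of the 72 s allowed.

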